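# Hold the bread bin open

### The job

I want to load the bread bin, but a mug is standing on its lid. Set the mug down (do not drop it) upright on the round cork mat and let go of it, keeping it upright all the way, and then lift the bin's lid to about 60 degrees from closed, within 10 degrees either way, and keep holding it there: it falls shut if released, so finish while holding it. Leave everything else on the counter where it stands.

Things in the scene. Friction and masses are not known exactly. Their poses are not given: they have to be found in the camera images.
- bin: Cream bread bin, fixed: open box 160 mm deep (its x), 260 mm wide (its y), 100 mm high, walls 5 mm, a brass band 1 mm proud round its top, under a hinged wooden lid 8 mm thick of the same outline (closed lid top 108 mm above the counter). Origin: centre of its underside; x points from the front (handle side) to the hinge side at the back, z up. As a solid it includes lid and handle.
- lid (a joint): Angle of the bin's lid in rad: 0 closed (as at the start), growing as the front edge rises; 60 degrees = 1.047; it stops at 1.4. The lid (about 0.4 kg with handle) swings freely about the hinge and falls shut by its weight from any angle.
- lid_bar (a point): Middle of the bar of the lid's brass bow handle: round, 12 mm thick, 110 mm long along the bin's y, level with the lid, 45 mm in front of its front edge (39 mm free gap), 104 mm above the counter when closed, nothing beneath; a 12 mm rod joins each end to the lid. It lies 205 mm in front of the hinge line and 4 mm above it, and moves with the lid. y along the bar; x, z turn with the lid.
- lid_hinge (a point): Middle of the hinge line, on the bin's back top edge, 80 mm behind the bin's origin and 100 mm above the counter; y along the hinge line. The lid opens by a positive turn about this y.
- mug: Loose blue ceramic mug, about 0.28 kg, outer diameter 84 mm (foot 80 mm), 95 mm high, wall 4 mm, one D-shaped handle on its +y side. Origin: centre of its underside. It starts on the closed lid, its handle pointing any way round.
- mug_grip (a point): Middle of the upright part of the mug's handle: an upright round bar 12 mm thick, 44 mm long, 80 mm from the mug's axis towards the mug's +y and 48 mm above its underside, with a 32 mm free gap to the mug wall; pinch it from above across the mug's x.
- mat: Round cork mat, fixed, diameter 170 mm, 8 mm thick. Origin: centre of its underside, on the counter.
- sugar_pot: Bystander: loose pale stoneware pot with wooden lid knob, diameter 96 mm, 115 mm high. Origin: centre of its underside.
- pasta_jar: Bystander: loose clear jar with yellow contents and black lid, diameter 88 mm, 132 mm high. Origin: centre of its underside.
- bean_jar: Bystander: loose clear jar with beige contents and black lid, diameter 96 mm, 97 mm high. Origin: centre of its underside.
- soap: Bystander: loose amber bottle, diameter 60 mm, 150 mm high. Origin: centre of its underside.
- planter: Bystander: loose white plant pot with green leaves, pot diameter 90 mm and 75 mm high, leaves to about 140 mm. Origin: centre of its underside.
Mind the look-alikes: they are no part of the job. What is shaped like the mug but red is not meant.

How it is judged (in metres and radians):
On the way, in this order (a step that is already met when the one before it is completed fails the run):
1. the mug stands upright on the cork mat, let go, with the lid still closed (horizontal distance between mug and mat below 0.055 m and z of mug in the frame of mat between 0.004 and 0.014 m and angle between mug's own z axis and vertical below 0.12 rad and contact force between mug and mat above 0.5 N and linear speed of mug below 0.05 m/s and contact force between each of the arm, the fingers and mug below 0.1 N and value of joint lid below 0.1 rad), for 0.2 s.
2. the robot holds the lid open 50 to 70 degrees (value of joint lid between 0.873 and 1.222 rad and velocity of joint lid between -0.15 and 0.15 rad/s and contact force between any of the fingers, the arm and bin above 0.4 N), for 0.2 s.
At the end, for the whole second after the job is handed in: The robot holds the lid still at 60 degrees, give or take 10, touching the bin's lid with nothing else propping it, while the mug stands upright and let go on the cork mat, its centre within 55 mm of the mat's (all of step 2 and horizontal distance between mug and mat below 0.055 m and z of mug in the frame of mat between 0.004 and 0.014 m and angle between mug's own z axis and vertical below 0.12 rad and contact force between mug and mat above 0.5 N and linear speed of mug below 0.05 m/s and contact force between each of the arm, the fingers, bin and mug below 0.1 N and contact force between bin and sugar_pot below 0.1 N and contact force between bin and pasta_jar below 0.1 N and contact force between bin and bean_jar below 0.1 N and contact force between bin and soap below 0.1 N and contact force between bin and planter below 0.1 N); the arm keeps its last pose, push and grip.
It fails at once if the mug tips more than 35 degrees (angle between mug's own z axis and vertical above 0.61 rad).
It fails at once if the mug is dropped or slammed on the mat (over 80 N) (contact force between mug and mat above 80 N).
It fails at once if another thing on the counter is shifted more than 30 mm (distance of any of sugar_pot, pasta_jar, bean_jar, soap, planter from where it was at the start of the episode above 0.03 m).
It also fails if it takes over 64 s, if anything falls off the work surface, if the arm or the gripper's body presses on something with over 40 N, if the wrist force passes 120 N, or if a joint passes its speed limit or range.

### The arm

A 7-joint arm with a two-finger parallel gripper is mounted at the origin on the work surface. World frame = base frame: x ahead of the robot, y to its left, z up, the work surface at z = 0. Lengths are in mm, angles in rad, forces in N, time in s.
With the tool pointing down it reaches from about 400 to 875 mm from the base axis. Payload 4.4 kg.
Tool frame: the origin (TCP) lies midway between the tips of the shut fingers; the grasp point (between the pads) lies 19 mm behind it; z points along the fingers, y is the line along which they close (so a half turn about z gives the same grasp; the last joint's range is limited). The gripper opens to 85 mm and grips with 20 to 120 N. Pads are 22 mm wide; open, the fingers measure 114 mm over their backs; the gripper's body (76 mm by 85 mm) begins 54 mm behind the grasp point. The pads swing forward as they close: fully open they stand 13 mm farther back than shut.
Start: joints at [-1.232, 0.628, 0.038, 1.517, -0.027, 0.996, -0.02], TCP at [255.971, 597.492, 231.313] pointing down, gripper open.
Joint ranges: [-3.06, 3.06], [-0.37, 2.12], [-1.25, 1.32], [0.18, 2.47], [-1.1, 4.24], [0.23, 1.98], [-2.94, 2.94]. Speed limits (rad/s): [2.57, 2.57, 3.14, 3.14, 3.14, 3.14, 3.14].

### API

Orientations are given as [roll, pitch, yaw] about the fixed x, y, z axes, in that order (R = Rz(yaw) Ry(pitch) Rx(roll)).
In Python, from cell import ctrl gives the robot as it stands.
- The arm moves only by the shell command python3 -m crank 'ROWS' [OPENING]. ROWS is JSON, a list that holds one entry, the list of rows, each a list of 4 numbers: the shift along the tool's x, y, z normalised to -1 to 1, where 1 is 2.5 cm, then the turn about the tool's z normalised to -1 to 1, where 1 is 0.08 rad. In form: [[[dx, dy, dz, turn], ...]]. A call has 1 to 12 rows; each row shifts and turns the commanded pose from where the row before left it, along the tool's axes as they then stand; what a row does not reach is not made up. A row lasts 1/12 s, in which the tool goes at most 41.7 mm and 7.16 degrees, less where a joint would pass 70% of its speed; a pose out of reach is approached as far as the arm can. A call with a number of a shift or a turn outside -1 to 1 is refused whole. A call with a gripper value outside its range is refused whole. OPENING is the closure, from -1 (fully open) to 1 (shut), set as the call begins (- or left out, the last holds). The fingers move at their own pace and stop on an object; the grip force is fixed at half the most. Time passes only in rows, so rows that do not move let the fingers close. It gives the time, the measured TCP pose, the force, the opening and the grip force at its end, in the units of the state.
- ctrl.read_state(): the state, without advancing time (a new reading comes with each control period).
- ctrl.get_image(name): name is "scene" or "top" or "wrist"; returns a dict with "img" (400x640x3 uint8, red, green, blue), "intrinsics" (3x3 intrinsics, pixels), "dist" ([k1, k2, p1, p2, k3] as OpenCV has them; the pictures are not rectified), "extrinsics" (4x4, takes a point from camera to world coordinates). Camera axes: x right, y up, looking along -z (the intrinsics and any distortion apply to the point x, -y, -z); pixel columns grow to the right and rows downward; lengths in mm; the calibration is good to about 2 mm. A picture is of the moment at which its call begins. There is no depth.
- ctrl.finish_job(): hands the job in; it is judged then, once.
Trained networks look in the newest picture that a camera, given by its name, has taken for a name from the list of things; names that differ only in an ending like _2 or _b are one class to them, and where a whole thing is asked for, a point or a joint stands for the part that bears it (a point fixed in the world has none). Each returns a list of dicts, best first, with "confidence" (0 to 1); they miss things now and then, are a little off and sometimes report something else, mostly with a low value. They report only what shows in the picture. A call takes as long as a camera call. They do not tell look-alikes from the thing itself.
- ctrl.find_in(camera, target): "position" ([row, column] in pixels, amid what is visible of it).
- ctrl.trace(camera, target): "mask" (400x640 bool, what is visible of it) and "position" ([row, column] in pixels, amid what is visible of it).
- ctrl.place_of(camera, target): "position" ([row, column] in pixels: a listed point, or the origin of a listed thing).
The state is a dict: "clock": time; "qpos": joint angles; "qd": joint speeds; "tau": joint torques, N m; "eef_pos": TCP position; "tool_rot": TCP orientation; "force": force on the tool from outside, world axes, zero at the start; "torque": the same for the moment, N m; "width": finger opening in mm; "gripper_force": force on a finger pad.
Only numpy, scipy, OpenCV 4.12 (cv2) and the standard library are available. Lean on these libraries where they do the work, as an engineer would, in place of code of your own. Each camera call takes 0.05 s, during which the arm holds its last target. There are 200 camera calls.

## Working session

There is one attempt and no reset: what is moved stays moved. The work goes in short steps, Python scripts to look and compute and a shell command to move; the robot and the scene stay as the last step left them, time stands still between calls to the robot, and variables do not carry over. Pictures are saved under pics/ and viewed, at most 10 in all, crops included, and the job is handed in when it is done.

```bash
ls; mkdir -p pics
cat > h.py <<'E'
import numpy as np, cv2
from cell import ctrl
from scipy.spatial.transform import Rotation as R
def cam(n):
    d=ctrl.get_image(n); d['K']=np.array(d['intrinsics'],float);d['D']=np.array(d['dist'],float);d['E']=np.array(d['extrinsics'],float); return d
def ray(d,rc):
    p=cv2.undistortPoints(np.array([[[rc[1],rc[0]]]],float),d['K'],d['D'])[0,0]
    v=d['E'][:3,:3]@np.array([p[0],-p[1],-1]); return d['E'][:3,3],v/np.linalg.norm(v)
def atz(d,rc,z):
    o,v=ray(d,rc); return o+v*(z-o[2])/v[2]
def tri(obs):
    A=0;b=0;L=[ray(d,rc) for d,rc in obs]
    for o,v in L:
        P=np.eye(3)-np.outer(v,v);A=A+P;b=b+P@o
    x=np.linalg.solve(A,b); return x,[float(np.linalg.norm((np.eye(3)-np.outer(v,v))@(x-o))) for o,v in L]
def proj(d,X):
    E=np.linalg.inv(d['E']);c=(E[:3,:3]@np.atleast_2d(X).T).T+E[:3,3]
    return cv2.projectPoints(c*[1,-1,-1],np.zeros(3),np.zeros(3),d['K'],d['D'])[0][:,0,::-1]
def save(d,f): cv2.imwrite('pics/'+f,cv2.cvtColor(d['img'],cv2.COLOR_RGB2BGR))
E
python3 - <<'E'
from h import *
np.set_printoptions(precision=1,suppress=True)
s=ctrl.read_state();print(s['eef_pos'],s['tool_rot'],s['width'])
D={n:cam(n) for n in('scene','top','wrist')}
for n,d in D.items(): save(d,n+'0.png'); print(n,d['E'][:3,3])
Z=dict(bin=0,lid_bar=104,lid_hinge=100,mug=108,mug_grip=156,mat=0,sugar_pot=0,pasta_jar=0,bean_jar=0,soap=0,planter=0)
for t,z in Z.items():
    for n in('scene','top'):
        for r in ctrl.place_of(n,t)[:3]: print(t,n,np.array(r['position']),round(r['confidence'],2),atz(D[n],r['position'],z), atz(D[n],r['position'],0)[:2] if z>107 else '')
E
```

```text
pics
[255.7 596.9 230.4] [-3.1  0.   2.7] 85.41433829186795
scene [1285.3  136.9  906.5]
top [ 377.   162.4 1385.8]
wrist [182.9 628.1 372.8]
bin scene [219.7 361. ] 0.96 [549.  243.5   0. ] 
bin scene [167.7 352.1] 0.66 [326.  228.6   0. ] 
bin top [205.7 295.3] 0.83 [559.2 249.1   0. ] 
lid_bar scene [165.2 351.5] 0.69 [425.2 216.8 104. ] 
lid_bar top [239.4 301. ] 0.89 [425.3 221.9 104. ] 
lid_hinge scene [222.8 371.2] 0.65 [640.9 257.6 100. ] 
lid_hinge top [182.4 292.1] 0.94 [631.3 254.8 100. ] 
mug scene [191.5 353.6] 0.86 [536.1 216.9 108. ] [434.7 227.7]
mug scene [172.3 362.6] 0.85 [459.9 247.1 108. ] [348.3 262. ]
mug scene [198.7 271.7] 0.73 [561.1  -8.2 108. ] [463.2 -27.8]
mug top [208.7 303.5] 0.81 [534.1 213.1 108. ] [547.4 217.3]
mug top [232.  364.8] 0.69 [450.1  -3.8 108. ] [456.3 -17.8]
mug top [263.9 294.6] 0.56 [339.9 244.  108. ] [336.7 250.9]
mug_grip scene [143.  356.9] 0.92 [385.7 232.4 156. ] [198.7 252.2]
mug_grip scene [201.4 347.6] 0.91 [615.5 195.  156. ] [476.3 207. ]
mug_grip scene [186.9 296.8] 0.64 [563.2  63.3 156. ] [413.1  48. ]
mug_grip top [184.
[... 346 characters left out ...]
 top [157.1 286. ] 0.71 [752.8 286.7   0. ] 
sugar_pot top [157.1 426.5] 0.43 [ 751.3 -269.7    0. ] 
pasta_jar scene [282.1 296.3] 0.63 [757.1  61.4   0. ] 
pasta_jar scene [165.8 353.8] 0.23 [316.8 234.8   0. ] 
pasta_jar top [155.3 344.1] 0.94 [759.2  57.3   0. ] 
bean_jar scene [277.4 230.2] 0.95 [ 742.8 -114.1    0. ] 
bean_jar top [156.9 386. ] 0.59 [ 752.3 -108.4    0. ] 
bean_jar top [205.2 424.2] 0.45 [ 559.  -251.6    0. ] 
bean_jar top [207.7 297. ] 0.3 [551.4 242.5   0. ] 
soap scene [280.5 177. ] 0.94 [ 752.6 -254.3    0. ] 
soap top [156.4 425.4] 0.66 [ 754.1 -265.4    0. ] 
planter scene [208.9 467.3] 0.93 [509.8 568.7  -0. ] 
planter top [222.2 210.8] 0.96 [496.4 575.    0. ]
```

View pics/scene0.png

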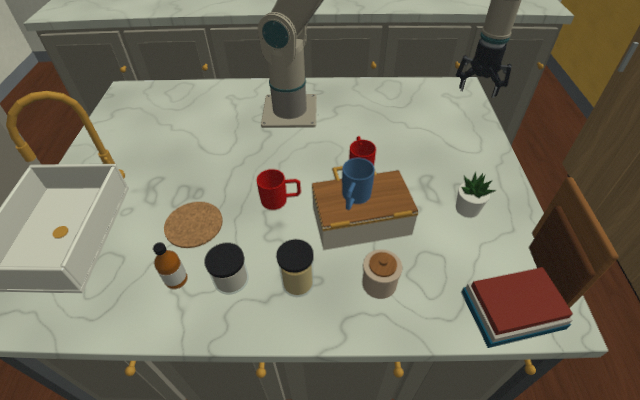

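View pics/top0.png

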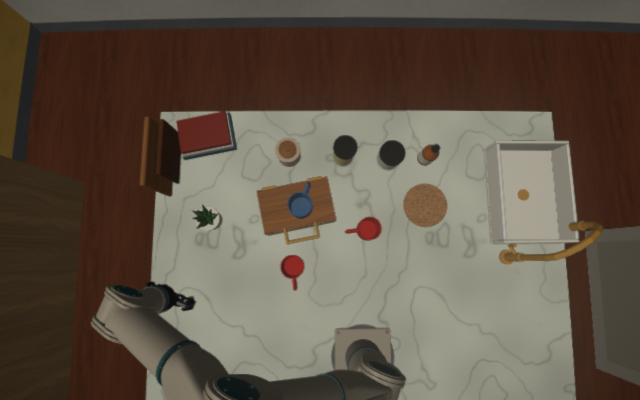

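The scene picture shows the blue mug on the bin at (181,357) with its handle at (195,350). The red look-alikes are at (189,272) and (155,362), and the mat is at (224,193). The top picture has the blue mug at (205,301) with its handle pointing up-right at (187,308), the mat at (205,425) and the bow handle at (236,302). The network values agree with these, so I'll move above the mug handle for a closer look.

```bash
cat >> h.py <<'E'
def wrap(a): return (a+np.pi)%(2*np.pi)-np.pi
def plan(t,yaw=None,quiet=0):
    s=ctrl.read_state();r=R.from_euler('xyz',s['tool_rot']);x=r.as_matrix()[:,0];y0=np.arctan2(x[1],x[0])
    turn=0 if yaw is None else -wrap(yaw-y0)
    M=(r*R.from_euler('z',turn)).as_matrix();d=M.T@(np.array(t)-s['eef_pos'])
    print('t',round(s['clock'],2),'pos',np.round(s['eef_pos'],1),'yaw',round(y0,3),'rpy',np.round(s['tool_rot'],3),'turn units',round(turn/.08,2),'shift units',np.round(d/25,2),'f',np.round(s['force'],1),'w',round(s['width'],1))
E
python3 - <<'E'
from h import *
plan([600,205,240],2.92)
E
```

```text
t 1.25 pos [256.  597.5 231.3] yaw 2.737 rpy [ 3.142 -0.     2.737] turn units -2.29 shift units [-16.87 -12.29  -0.35] f [-0.5  0.5  0. ] w 85.4
```

```bash
python3 -m crank '[[[0,0,-0.2,-0.8],[0,0,-0.15,-0.8],[0,0,0,-0.7],[-0.7,-0.55,0,0],[-0.77,-0.56,0,0],[-0.77,-0.56,0,0],[-0.77,-0.56,0,0],[-0.77,-0.56,0,0],[-0.77,-0.56,0,0],[-0.77,-0.56,0,0],[-0.77,-0.56,0,0],[-0.77,-0.56,0,0]]]' -1 
python3 -m crank '[[[-0.77,-0.56,0,0],[-0.77,-0.56,0,0],[-0.77,-0.56,0,0],[-0.77,-0.56,0,0],[-0.77,-0.56,0,0],[-0.77,-0.56,0,0],[-0.77,-0.56,0,0],[-0.77,-0.56,0,0],[-0.77,-0.56,0,0],[-0.77,-0.56,0,0],[-0.77,-0.56,0,0],[0,0,0,0]]]'
python3 -m crank '[[[-0.77,-0.56,0,0],[-0.7,-0.5,0,0],[0,0,0,0],[0,0,0,0],[0,0,0,0]]]'
python3 - <<'E'
from h import *
np.set_printoptions(precision=1,suppress=True)
plan([600,205,240],2.92)
D={n:cam(n) for n in('wrist','top')}
save(D['wrist'],'wrist1.png')
print(D['wrist']['E'])
for t,z in dict(mug=108,mug_grip=156,lid_bar=104,lid_hinge=100).items():
    for n in D:
        for r in ctrl.place_of(n,t)[:2]: print(t,n,np.array(r['position']),round(r['confidence'],2),atz(D[n],r['position'],z))
E
```

```text
clock: 2.25
eef_pos: [396.5, 436.3, 240.2]
tool_rot: [3.141, 0.0, 2.921]
force: [-0.1, -0.6, -0.9]
width: 85.3
gripper_force: 0.0
clock: 3.25
eef_pos: [572.6, 234.4, 240.1]
tool_rot: [-3.139, 0.004, 2.913]
force: [-0.1, -0.4, -0.4]
width: 85.5
gripper_force: 0.0
clock: 3.67
eef_pos: [598.0, 207.7, 239.9]
tool_rot: [3.141, -0.001, 2.921]
force: [0.3, -0.0, 0.5]
width: 85.1
gripper_force: 0.0
t 3.67 pos [598.  207.7 239.9] yaw 2.921 rpy [ 3.1 -0.   2.9] turn units 0.02 shift units [-0.1 -0.1 -0. ] f [ 0.3 -0.   0.5] w 85.1
[[  0.2  -0.9  -0.3 520.7]
 [  1.    0.2   0.1 224.6]
 [  0.   -0.3   1.  382.3]
 [  0.    0.    0.    1. ]]
mug wrist [114.5 123.8] 0.73 [481.7  45.9 108. ]
mug wrist [132.7 314.6] 0.64 [540.  220.9 108. ]
mug top [261.5 295.7] 0.97 [348.2 240.2 108. ]
mug top [230.2 365.7] 0.74 [456.5  -7.1 108. ]
mug_grip wrist [ 86.7 157.3] 0.85 [475.6 111.5 156. ]
mug_grip wrist [232.  303.8] 0.65 [617.9 193.6 156. ]
mug_grip top [232.1 348.5] 0.83 [447.3  58.  156. ]
mug_grip top [290.2 292.3] 0.8 [254.5 248.3 156. ]
lid_bar wrist [  5.  279.7] 0.59 [426.6 215.1 104. ]
lid_bar top [241.5 302.3] 0.89 [417.9 217.3 104. ]
lid_hinge wrist [210.8 366.8] 0.81 [632.7 257.6 100. ]
lid_hinge top [181.1 289.9] 0.74 [636.1 262.8 100. ]
```

View pics/wrist1.png

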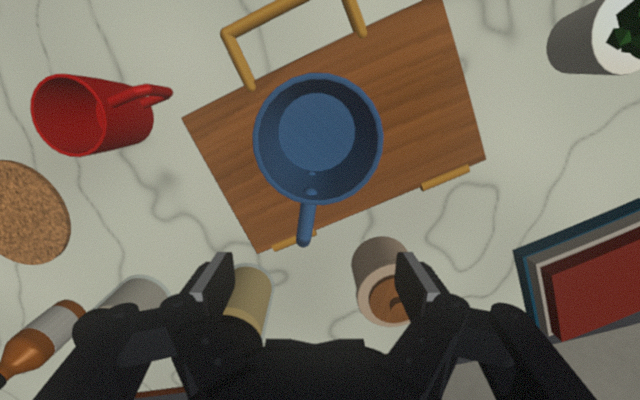

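The wrist picture shows the blue mug's rim centred at (138,318) and its handle running to (243,304). The hinge strips are at (242,295) and (177,445), and the bow's rods at (85,251) and (33,362).

Run:
```python
from h import *
np.set_printoptions(precision=1,suppress=True)
d=cam('wrist')
c=atz(d,(138,318),203); print('rim',c)
for z in(156,170,178): print('handle end',z,atz(d,(240,304),z))
for n,p in dict(lf=(118,182),lb=(252,258),rb=(158,485),rf=(0,440)).items(): print(n,atz(d,p,108))
m=[r for r in ctrl.trace('wrist','mug')]
for r in m: print(r['confidence'],r['position'],r['mask'].sum())
i=d['img'].astype(int);b=((i[...,2]>i[...,0]+25)&(i[...,2]>i[...,1]+10)).astype(np.uint8)
n,l,st,ce=cv2.connectedComponentsWithStats(b);k=1+st[1:,4].argmax();ys,xs=np.nonzero(l==k);print(st[k],ys.max(),xs[ys==ys.max()].mean())
for row in(210,220,230,238): q=xs[ys==row];print(row,q.min(),q.max())
```

```text
rim [537.6 222.8 203. ]
handle end 156 [626.3 191.1 156. ]
handle end 170 [619.8 193.1 170. ]
handle end 178 [616.1 194.3 178. ]
lf [498.9  99.7 108. ]
lb [651.7 131.4 108. ]
rb [601.1 381.3 108. ]
rf [453.6 350.4 108. ]
0.95 [140.5, 317.5] 14172
0.64 [110.1, 89.9] 8503
[  254    72   130   173 10714] 244 305.0
210 302 315
220 301 313
230 299 312
238 300 310
```

Run:
```python
from h import *
plan([614,195,141],2.79)
```

```text
t 4.27 pos [598.7 206.7 240.1] yaw 2.921 rpy [3.142 0.    2.921] turn units 1.64 shift units [-0.74 -0.23  3.96] f [0.2 0.2 0.6] w 85.6
```

```bash
python3 -m crank '[[[0,0,0,0.82],[0,0,0,0.82],[-0.37,-0.12,0,0],[-0.37,-0.11,0,0],[0,0,0.66,0],[0,0,0.66,0],[0,0,0.66,0],[0,0,0.66,0],[0,0,0.66,0],[0,0,0.66,0],[0,0,0,0],[0,0,0,0]]]' -1
python3 - <<'E'
from h import *
plan([614,195,141],2.79)
d=cam('wrist');save(d,'wrist2.png')
E
```

```text
clock: 5.27
eef_pos: [614.3, 193.8, 140.3]
tool_rot: [-3.14, -0.001, 2.79]
force: [0.6, 0.6, 1.0]
width: 85.4
gripper_force: 0.0
t 5.27 pos [614.3 193.8 140.3] yaw 2.79 rpy [-3.14e+00 -1.00e-03  2.79e+00] turn units -0.01 shift units [ 0.03  0.04 -0.03] f [0.6 0.6 1. ] w 85.4
```

View pics/wrist2.png

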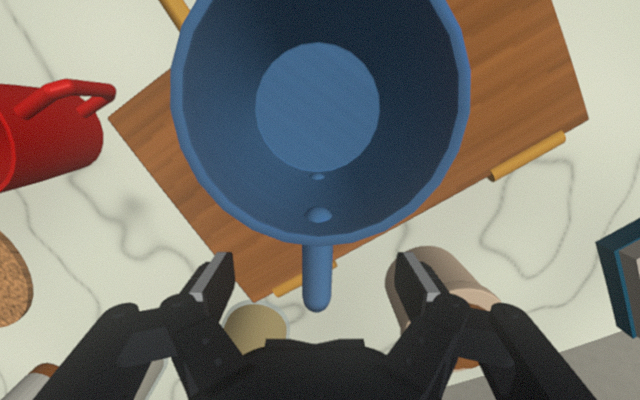

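The mug handle lies centred between the fingers, its end at (305,317) and the fingers at columns 215 and 415. I'll check the radial alignment by projection and then close.

```bash
python3 - <<'E'
from h import *
d=cam('wrist');p=np.array(ctrl.read_state()['eef_pos'])
for z in(0,19,37): print(z,proj(d,p+[0,0,z]))
for z in(160,170,178): print(atz(d,(305,317),z))
E
python3 -m crank '[[[0,0,0,0],[0,0,0,0],[0,0,0,0],[0,0,0,0],[0,0,0,0],[0,0,0,0],[0,0,0,0],[0,0,0,0],[0,0,0,0],[0,0,0,0]]]' 1
```

```text
0 [[257.06833141 315.52502488]]
19 [[275.73078423 315.69571867]]
37 [[298.30112626 315.90173717]]
[633.12595841 188.81058345 160.        ]
[625.62662644 191.43904197 170.        ]
[619.62716086 193.54180879 178.        ]
clock: 6.2
eef_pos: [614.2, 195.0, 141.3]
tool_rot: [3.141, 0.0, 2.79]
force: [0.4, 0.8, 2.0]
width: 10.4
gripper_force: 58.4
```

```bash
python3 -m crank '[[[0,0,-0.2,0],[0,0,-0.4,0],[0,0,-0.5,0],[0,0,-0.5,0],[0,0,-0.5,0],[0,0,-0.5,0],[0,0,-0.4,0],[0,0,-0.2,0],[0,0,0,0],[0,0,0,0]]]' 1
python3 - <<'E'
from h import *
plan([638.6,-284,221])
d=cam('scene');save(d,'scene3.png')
for r in ctrl.place_of('wrist','mug'): print(r)
d=cam('wrist')
i=d['img'].astype(int);b=((i[...,2]>i[...,0]+25)&(i[...,2]>i[...,1]+10)).astype(np.uint8)
print(cv2.connectedComponentsWithStats(b)[2][1:])
E
```

```text
clock: 7.03
eef_pos: [613.9, 194.9, 221.0]
tool_rot: [-3.142, -0.0, 2.79]
force: [0.5, -0.4, -3.1]
width: 11.0
gripper_force: 58.4
t 7.03 pos [613.9 194.9 221. ] yaw 2.79 rpy [-3.142 -0.     2.79 ] turn units 0.0 shift units [ -7.53 -17.64  -0.  ] f [ 0.5 -0.4 -3.1] w 11.0
{'position': [108.3, 318.4], 'confidence': 0.88}
{'position': [217.1, 402.2], 'confidence': 0.26}
[[  170     0   295   311 55006]
 [  371     0     1     1     1]
 [  382     0     5     4    13]
 ...
 [  569   215     6     4     8]
 [  565   219     3     2     3]
 [  557   222    27    79   269]]
```

View pics/scene3.png

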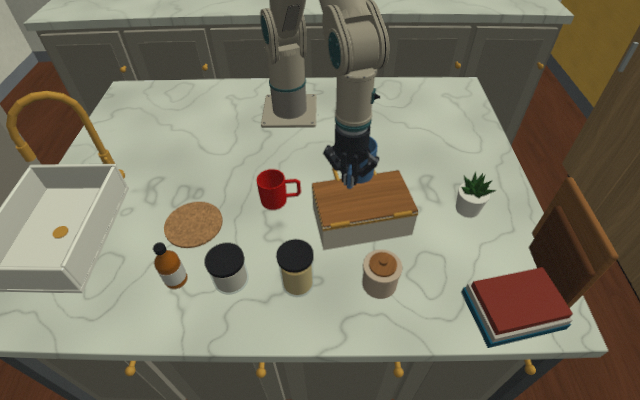

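The mug is off the lid and upright in the gripper at about (165,360). I'll carry it over to the mat.

```bash
python3 -m crank '[[[-0.12,-0.33,0,0],[-0.12,-0.33,0,0],[-0.22,-0.51,0,0],[-0.22,-0.51,0,0],[-0.22,-0.51,0,0],[-0.22,-0.51,0,0],[-0.22,-0.51,0,0],[-0.22,-0.51,0,0],[-0.22,-0.51,0,0],[-0.22,-0.51,0,0],[-0.22,-0.51,0,0],[-0.22,-0.51,0,0]]]'
python3 -m crank '[[[-0.22,-0.51,0,0],[-0.22,-0.51,0,0],[-0.22,-0.51,0,0],[-0.22,-0.51,0,0],[-0.22,-0.51,0,0],[-0.22,-0.51,0,0],[-0.22,-0.51,0,0],[-0.22,-0.51,0,0],[-0.22,-0.51,0,0],[-0.22,-0.51,0,0],[-0.22,-0.51,0,0],[-0.22,-0.51,0,0]]]'
python3 -m crank '[[[-0.22,-0.51,0,0],[-0.22,-0.51,0,0],[-0.22,-0.51,0,0],[-0.22,-0.51,0,0],[-0.22,-0.51,0,0],[-0.22,-0.51,0,0],[-0.22,-0.51,0,0],[-0.22,-0.51,0,0],[-0.22,-0.51,0,0],[-0.22,-0.51,0,0],[-0.12,-0.33,0,0],[-0.12,-0.33,0,0]]]'
python3 -m crank '[[[0,0,0,0],[0,0,0,0],[0,0,0,0],[0,0,0,0]]]'
python3 - <<'E'
from h import *
np.set_printoptions(precision=1,suppress=True)
d=cam('wrist');save(d,'wrist4.png')
for n,z in dict(mug=188,mat=8).items():
    for r in ctrl.place_of('wrist',n)[:2]: print(n,r['position'],round(r['confidence'],2),atz(d,r['position'],z))
d=cam('top')
for r in ctrl.trace('top','mat')[:2]: print('mat',r['position'],atz(d,r['position'],8),r['mask'].sum())
plan([638.6,-284,55])
E
```

```text
clock: 8.18
eef_pos: [621.7, 37.3, 221.1]
tool_rot: [3.142, 0.0, 2.79]
force: [0.0, -0.3, -1.7]
width: 10.7
gripper_force: 58.4
clock: 9.18
eef_pos: [630.9, -129.0, 221.0]
tool_rot: [3.141, -0.0, 2.79]
force: [0.4, 0.0, -3.1]
width: 10.7
gripper_force: 58.4
clock: 10.18
eef_pos: [638.3, -285.1, 220.9]
tool_rot: [3.142, -0.0, 2.789]
force: [-0.2, 0.9, -2.3]
width: 10.6
gripper_force: 58.4
clock: 10.52
eef_pos: [638.9, -282.4, 221.0]
tool_rot: [3.141, -0.0, 2.791]
force: [0.2, 0.8, -2.6]
width: 10.4
gripper_force: 58.4
mug [112.1, 314.9] 0.58 [ 565.  -255.3  188. ]
mat [206.8, 420.7] [ 551.8 -235.4    8. ] 1298
t 10.77 pos [ 638.6 -283.4  221.1] yaw 2.79 rpy [3.1 0.  2.8] turn units 0.0 shift units [-0.  -0.   6.6] f [-0.2 -0.3 -2.5] w 10.3
```

View pics/wrist4.png

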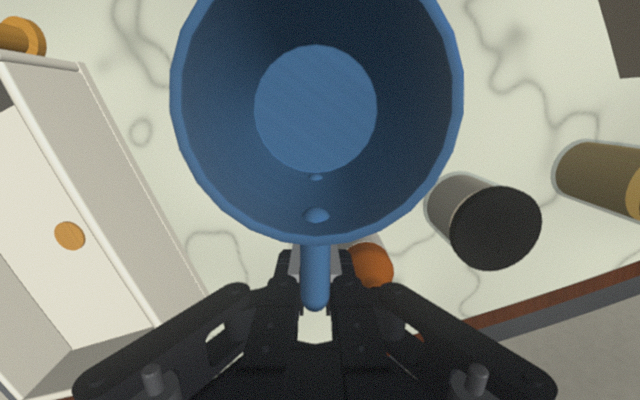

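The mug sits level in the grip with its rim unchanged. It hides the mat below it, and the soap cap shows at (265,370). I'll check the soap clearance and start lowering.

```bash
python3 - <<'E'
from h import *
d=cam('wrist');print(atz(d,(265,370),150))
E
python3 -m crank '[[[0,0,0.4,0],[0,0,0.6,0],[0,0,0.6,0],[0,0,0.6,0],[0,0,0.6,0],[0,0,0.6,0],[0,0,0.6,0],[0,0,0.6,0],[0,0,0.4,0],[0,0,0.3,0],[0,0,0,0],[0,0,0,0]]]'
```

```text
[ 700.54037878 -254.75920106  150.        ]
clock: 11.82
eef_pos: [638.5, -283.9, 88.3]
tool_rot: [-3.142, -0.0, 2.79]
force: [-0.1, 0.7, -1.6]
width: 10.3
gripper_force: 58.4
```

```bash
python3 -m crank '[[[0,0,0.3,0],[0,0,0.3,0],[0,0,0.3,0],[0,0,0.25,0],[0,0,0.2,0],[0,0,0.15,0],[0,0,0.1,0],[0,0,0.08,0],[0,0,0,0],[0,0,0,0]]]'
python3 -m crank '[[[0,0,0.06,0],[0,0,0.06,0],[0,0,0,0]]]'
python3 -m crank '[[[0,0,0.04,0],[0,0,0.04,0],[0,0,0,0]]]'
```

```text
clock: 12.65
eef_pos: [638.6, -283.9, 46.6]
tool_rot: [3.142, 0.0, 2.79]
force: [-0.0, 0.0, -2.3]
width: 10.7
gripper_force: 58.4
clock: 12.9
eef_pos: [638.4, -283.8, 43.4]
tool_rot: [3.142, -0.0, 2.79]
force: [-0.3, 0.7, -2.2]
width: 10.9
gripper_force: 58.4
clock: 13.15
eef_pos: [638.6, -283.9, 41.5]
tool_rot: [3.142, 0.0, 2.79]
force: [-0.4, 0.1, -2.0]
width: 10.4
gripper_force: 58.5
```

```bash
python3 -m crank '[[[0,0,0.04,0],[0,0,0,0],[0,0,0,0]]]'
python3 -m crank '[[[0,0,0.03,0],[0,0,0,0],[0,0,0,0]]]'
```

```text
clock: 13.4
eef_pos: [638.8, -284.0, 41.2]
tool_rot: [3.142, 0.001, 2.79]
force: [-0.3, 0.4, 3.5]
width: 10.9
gripper_force: 59.0
clock: 13.65
eef_pos: [639.0, -284.1, 41.0]
tool_rot: [-3.142, 0.001, 2.79]
force: [-0.8, 1.2, 7.8]
width: 10.3
gripper_force: 59.4
```

```bash
python3 -m crank '[[[0,0,-0.04,0],[0,0,0,0],[0,0,0,0],[0,0,0,0],[0,0,0,0],[0,0,0,0],[0,0,0,0],[0,0,0,0]]]' -1
python3 -m crank '[[[0,0,-0.3,0],[0,0,-0.5,0],[0,0,-0.6,0],[0,0,-0.6,0],[0,0,-0.6,0],[0,0,-0.6,0],[0,0,-0.6,0],[0,0,-0.6,0],[0,0,-0.6,0],[0,0,-0.6,0],[0,0,-0.6,0],[0,0,-0.6,0]]]'
python3 -m crank '[[[0,0,-0.6,0],[0,0,-0.3,0],[0,0,0,0],[0,0,0,0]]]'
python3 - <<'E'
from h import *
np.set_printoptions(precision=1,suppress=True)
d=cam('top');save(d,'top5.png')
for r in ctrl.place_of('top','mug')[:3]: print(r['position'],round(r['confidence'],2),atz(d,r['position'],8))
d=cam('wrist');save(d,'wrist5.png')
for n in('mug','mat'):
  for r in ctrl.place_of('wrist',n)[:2]: print(n,r['position'],round(r['confidence'],2),atz(d,r['position'],8))
# lid handle grasp: yaw so tool y along bin x
th=0.195
for yaw in(th+np.pi/2,th-np.pi/2): plan([428.7,216.5,230],yaw)
print(ctrl.read_state()['qpos'])
E
```

```text
clock: 14.32
eef_pos: [638.5, -283.9, 40.7]
tool_rot: [3.142, -0.0, 2.79]
force: [-0.1, -0.3, 0.1]
width: 85.0
gripper_force: 0.0
clock: 15.32
eef_pos: [638.7, -284.0, 213.2]
tool_rot: [-3.142, 0.002, 2.79]
force: [-0.1, -0.1, -0.0]
width: 85.8
gripper_force: 0.0
clock: 15.65
eef_pos: [638.5, -283.9, 234.0]
tool_rot: [-3.142, 0.001, 2.79]
force: [0.2, 0.8, -0.2]
width: 85.1
gripper_force: 0.0
[205.6, 427.9] 0.93 [ 556.3 -263.6    8. ]
[262.7, 293.5] 0.7 [341.5 254.6   8. ]
[231.9, 363.9] 0.62 [456.2 -13.4   8. ]
mug [111.3, 314.8] 0.91 [ 563.5 -255.8    8. ]
t 15.9 pos [ 638.  -283.6  232.2] yaw 2.79 rpy [ 3.1 -0.   2.8] turn units 12.8 shift units [21.2 -4.3  0.1] f [-1.  -0.2  0.4] w 85.4
t 15.9 pos [ 638.  -283.6  232.2] yaw 2.79 rpy [ 3.1 -0.   2.8] turn units -26.47 shift units [-21.2   4.3   0.1] f [-1.  -0.2  0.4] w 85.4
[ 0.4  0.7  0.   1.4 -0.   1.1  1.6]
```

View pics/wrist5.png

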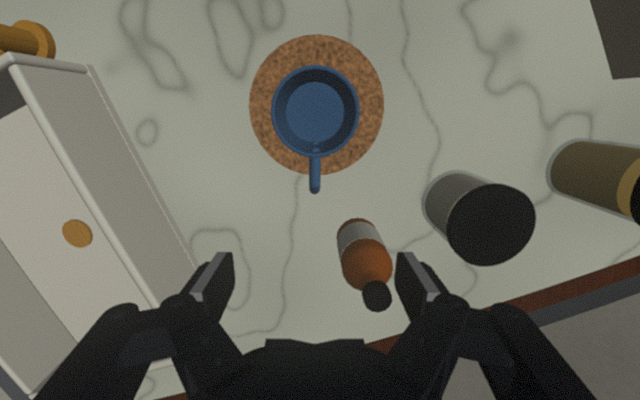

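The blue mug stands on the mat at (112,315), near the mat's centre, and has been let go. Its measured distance from the mat centre is about 3 mm. Next is the lid handle.

```bash
python3 -m crank '[[[0,0,0,1],[0,0,0,1],[0,0,0,1],[0,0,0,1],[0,0,0,1],[0,0,0,1],[0,0,0,1],[0,0,0,1],[0,0,0,1],[0,0,0,1],[0,0,0,1],[0,0,0,1]]]' 0
python3 -m crank '[[[0,0,0,0.8],[0.76,-0.155,0,0],[0.76,-0.155,0,0],[0.76,-0.155,0,0],[0.76,-0.155,0,0],[0.76,-0.155,0,0],[0.76,-0.155,0,0],[0.76,-0.155,0,0],[0.76,-0.155,0,0],[0.76,-0.155,0,0],[0.76,-0.155,0,0],[0.76,-0.155,0,0]]]'
python3 -m crank '[[[0.76,-0.155,0,0],[0.76,-0.155,0,0],[0.76,-0.155,0,0],[0.76,-0.155,0,0],[0.76,-0.155,0,0],[0.76,-0.155,0,0],[0.76,-0.155,0,0],[0.76,-0.155,0,0],[0.76,-0.155,0,0],[0.76,-0.155,0,0],[0.76,-0.155,0,0],[0.76,-0.155,0,0]]]'
python3 -m crank '[[[0.76,-0.155,0,0],[0.76,-0.155,0,0],[0.5,-0.1,0,0],[0.3,-0.1,0,0],[0,0,0,0],[0,0,0,0],[0,0,0,0]]]'
python3 - <<'E'
from h import *
np.set_printoptions(precision=1,suppress=True)
d=cam('wrist');save(d,'wrist6.png')
for n,z in dict(lid_bar=104,lid_hinge=100).items():
  for r in ctrl.place_of('wrist',n)[:2]: print(n,r['position'],round(r['confidence'],2),atz(d,r['position'],z))
print(proj(d,[[428.7,216.5,104]]))
plan([428.7,216.5,86],1.766)
E
```

```text
clock: 16.9
eef_pos: [638.3, -283.7, 232.5]
tool_rot: [-3.141, -0.001, 1.826]
force: [0.4, -0.0, 1.1]
width: 42.4
gripper_force: 0.0
clock: 17.9
eef_pos: [555.6, -86.2, 232.8]
tool_rot: [-3.141, -0.0, 1.766]
force: [0.3, -0.2, 0.0]
width: 42.5
gripper_force: 0.0
clock: 18.9
eef_pos: [465.9, 128.5, 233.0]
tool_rot: [-3.141, 0.0, 1.766]
force: [-0.4, 0.8, 0.8]
width: 42.5
gripper_force: 0.0
clock: 19.48
eef_pos: [443.2, 181.0, 233.3]
tool_rot: [3.142, 0.001, 1.764]
force: [-0.4, -0.3, 0.2]
width: 42.7
gripper_force: 0.0
lid_bar [156.3, 304.9] 0.62 [426.4 214.8 104. ]
[[155.  307.6]]
t 19.63 pos [443.2 181.1 233.3] yaw 1.764 rpy [3.1 0.  1.8] turn units -0.03 shift units [ 1.5 -0.3  5.9] f [-0.3  0.   0.2] w 42.9
```

View pics/wrist6.png

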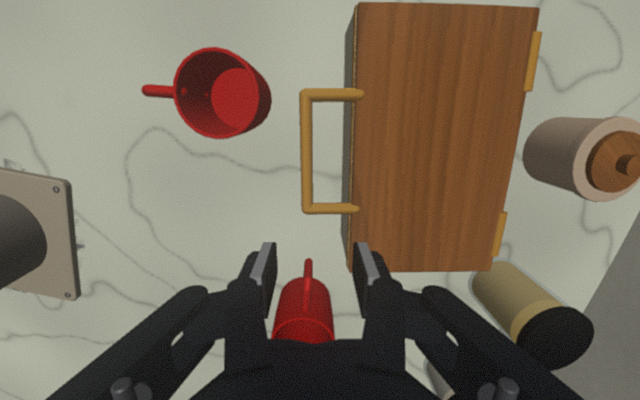

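The bow's bar is upright in the picture, running from (93,307) to (208,307), so it is aligned with the tool. The red mug stands in front of it, with its rim at (92,225).

Run:
```python
from h import *
np.set_printoptions(precision=1,suppress=True)
d=cam('wrist')
a,b=atz(d,(93,307),104),atz(d,(208,307),104);print(a,b,(a+b)/2,np.linalg.norm(a-b),np.arctan2(-(a-b)[0],(a-b)[1]))
print('red edge',atz(d,(100,271),95),atz(d,(80,225),95))
m=(a+b)/2;plan([m[0],m[1],88])
```

```text
[417.7 272.4 104. ] [438.2 163.  104. ] [428.  217.7 104. ] 111.25632491752216 0.18524254934077805
red edge [384.9 260.2  95. ] [339.7 269.9  95. ]
t 19.68 pos [443.1 181.2 233.3] yaw 1.764 rpy [3.1 0.  1.8] turn units 0.0 shift units [ 1.6 -0.3  5.8] f [0.1 0.1 0.2] w 42.8
```

```bash
python3 -m crank '[[[0.8,-0.1,0,0],[0.77,-0.15,0,0],[0,0,0.6,0],[0,0,0.6,0],[0,0,0.6,0],[0,0,0.6,0],[0,0,0.6,0],[0,0,0.6,0],[0,0,0.5,0],[0,0,0.4,0],[0,0,0,0],[0,0,0,0]]]' 0
python3 -m crank '[[[0,0,0.4,0],[0,0,0.4,0],[0,0,0.4,0],[0,0,0.2,0],[0,0,0,0],[0,0,0,0]]]'
python3 - <<'E'
from h import *
np.set_printoptions(precision=1,suppress=True)
plan([428,217.7,86])
d=cam('wrist');save(d,'wrist7.png')
E
```

```text
clock: 20.68
eef_pos: [429.0, 218.9, 120.6]
tool_rot: [-3.141, 0.0, 1.765]
force: [-1.0, -0.4, 0.2]
width: 42.8
gripper_force: 0.0
clock: 21.18
eef_pos: [428.8, 219.2, 85.4]
tool_rot: [-3.141, 0.0, 1.765]
force: [-0.1, -0.4, 0.1]
width: 43.0
gripper_force: 0.0
t 21.18 pos [428.8 219.2  85.4] yaw 1.765 rpy [-3.1  0.   1.8] turn units 0.0 shift units [-0.1 -0.  -0. ] f [-0.1 -0.4  0.1] w 43.0
```

View pics/wrist7.png

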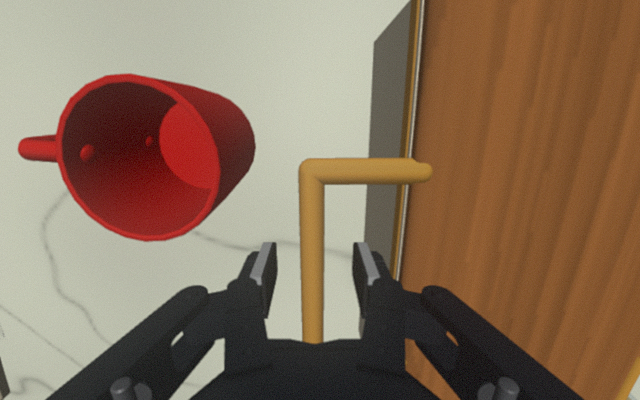

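The bar, at column 312, is centred between the fingers at columns 270 and 357. The rear finger is inside the gap, so I'll close.

```bash
python3 -m crank '[[[0,0,0,0],[0,0,0,0],[0,0,0,0],[0,0,0,0],[0,0,0,0],[0,0,0,0],[0,0,0,0]]]' 1
python3 - <<'E'
from h import *
s=ctrl.read_state();p=np.array(s['eef_pos']);print(p,s['width'])
a=np.array([-205,4.]);prev=a
for k in range(0,61,5):
    t=np.radians(k);q=np.array([a[0]*np.cos(t)+a[1]*np.sin(t),-a[0]*np.sin(t)+a[1]*np.cos(t)])
    d=q-prev;prev=q;print(k,'y units',round(d[0]/25,3),'z units',round(-d[1]/25,3))
M=R.from_euler('xyz',s['tool_rot']).as_matrix();print(M[:,1])
E
```

```text
clock: 21.82
eef_pos: [427.5, 219.1, 86.1]
tool_rot: [-3.139, -0.0, 1.766]
force: [-3.9, -0.9, 5.2]
width: 10.0
gripper_force: 58.5
[427.5230054  219.12895809  86.14073402] 10.026467091946055
0 y units 0.0 z units -0.0
5 y units 0.045 z units -0.714
10 y units 0.107 z units -0.707
15 y units 0.168 z units -0.695
20 y units 0.228 z units -0.678
25 y units 0.287 z units -0.656
30 y units 0.343 z units -0.628
35 y units 0.396 z units -0.596
40 y units 0.447 z units -0.559
45 y units 0.494 z units -0.518
50 y units 0.537 z units -0.473
55 y units 0.576 z units -0.424
60 y units 0.611 z units -0.373
[ 0.98099165  0.19403276 -0.00258068]
```

```bash
python3 -m crank '[[[0,0.022,-0.36,0],[0,0.022,-0.36,0],[0,0.053,-0.35,0],[0,0.053,-0.35,0],[0,0.084,-0.35,0],[0,0.084,-0.35,0],[0,0,0,0],[0,0,0,0]]]'
python3 -m crank '[[[0,0.114,-0.34,0],[0,0.114,-0.34,0],[0,0.143,-0.33,0],[0,0.143,-0.33,0],[0,0.171,-0.31,0],[0,0.171,-0.31,0],[0,0,0,0],[0,0,0,0]]]'
cat >> h.py <<'E'
def lid(p0=(427.5,219.1,86.1)):
    s=ctrl.read_state();d=np.array(s['eef_pos'])-p0;u=np.array([.981,.194]);x=-205+d[:2]@u;z=4+d[2]
    print('tcp',np.round(s['eef_pos'],1),'radius',round(np.hypot(x,z),1),'ang',round(np.degrees(np.arctan2(z,-x)-np.arctan2(4,205)),1),'f',np.round(s['force'],1),'w',round(s['width'],1))
E
python3 -c "from h import *;lid()"
```

```text
clock: 22.48
eef_pos: [435.2, 220.7, 139.7]
tool_rot: [-3.139, -0.0, 1.766]
force: [-5.6, -0.7, -1.2]
width: 10.1
gripper_force: 58.7
clock: 23.15
eef_pos: [455.1, 224.7, 188.6]
tool_rot: [-3.137, -0.0, 1.766]
force: [-6.8, -0.0, 1.2]
width: 9.8
gripper_force: 58.7
tcp [455.1 224.7 188.6] radius 206.4 ang 29.9 f [-6.8 -0.   1.2] w 9.8
```

Forces are small and the motion follows the arc, so I'll continue to 60 degrees.

```bash
python3 -m crank '[[[0,0.198,-0.3,0],[0,0.198,-0.3,0],[0,0.223,-0.28,0],[0,0.223,-0.28,0],[0,0.247,-0.26,0],[0,0.247,-0.26,0],[0,0,0,0]]]'
python3 -m crank '[[[0,0.27,-0.235,0],[0,0.27,-0.235,0],[0,0.288,-0.21,0],[0,0.288,-0.21,0],[0,0.305,-0.187,0],[0,0.305,-0.187,0],[0,0,0,0],[0,0,0,0],[0,0,0,0]]]'
python3 - <<'E'
from h import *
np.set_printoptions(precision=1,suppress=True)
lid()
d=cam('scene');save(d,'scene8.png')
for r in ctrl.place_of('scene','mug')[:3]: print(r['position'],round(r['confidence'],2),atz(d,r['position'],8))
E
```

```text
clock: 23.73
eef_pos: [487.1, 231.1, 232.0]
tool_rot: [-3.134, -0.001, 1.766]
force: [-13.6, -2.6, 11.6]
width: 9.6
gripper_force: 58.9
clock: 24.48
eef_pos: [532.3, 240.3, 265.7]
tool_rot: [3.14, -0.003, 1.766]
force: [-11.5, -1.5, 19.5]
width: 9.5
gripper_force: 62.4
tcp [532.3 240.3 265.7] radius 208.2 ang 60.8 f [-11.5  -1.5  19.5] w 9.5
[172.0, 360.6] 0.82 [355.1 254.5   8. ]
[225.4, 189.7] 0.66 [ 573.8 -258.2    8. ]
```

View pics/scene8.png

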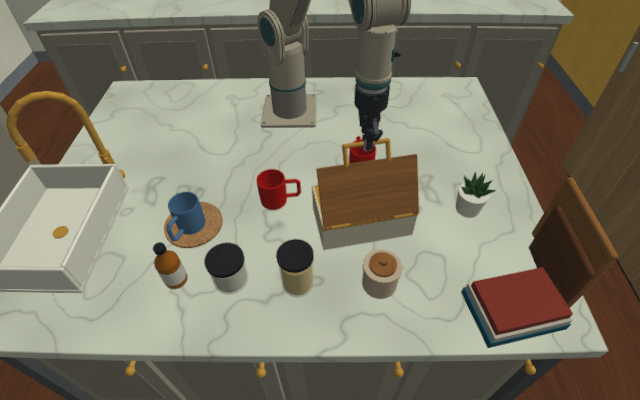

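The lid stands open with its bar at (147,368) held in the gripper. The blue mug is upright on the mat at (213,186), and all the jars are where they were.

```bash
python3 -m crank '[[[0,0,0,0],[0,0,0,0],[0,0,0,0],[0,0,0,0],[0,0,0,0]]]'
python3 -c "
from h import *
lid();print(ctrl.finish_job())"
```

```text
clock: 25.0
eef_pos: [532.2, 240.3, 265.7]
tool_rot: [3.14, -0.003, 1.766]
force: [-10.6, -1.7, 18.9]
width: 9.8
gripper_force: 62.4
tcp [532.2 240.3 265.7] radius 208.2 ang 60.7 f [-10.6  -1.7  18.9] w 9.8
the job is handed in; nothing more can be done
None
```

The mug stands upright and released on the cork mat, and the arm is holding the bin lid at about 61° (worked out from the gripper position); I handed the job in at 25 s, and no verdict came back.

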